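# Put the skate sharpening kit back in its nests

### The arm

A 6-joint arm with a two-finger parallel gripper is mounted at the origin on the work surface. World frame = base frame: x ahead of the robot, y to its left, z up, the work surface at z = 0. Lengths are in m, angles in rad, forces in N, time in s.
With the tool pointing down it reaches from about 0.35 to 1 m from the base axis. Payload 7.1 kg.
Tool frame: the origin (TCP) lies on the centre line of the jaws, within the pads' length; the fingertips stand 11 mm ahead of it and the grasp point (between the pads) lies 8 mm behind it; z points along the fingers, y is the line along which they close (so a half turn about z gives the same grasp; the last joint's range is limited). The gripper opens to 85 mm and grips with 20 to 120 N. Pads are 22 mm wide; open, the fingers measure 114 mm over their backs; the gripper's body (76 mm by 85 mm) begins 54 mm behind the grasp point. The pads swing forward as they close: fully open they stand 13 mm farther back than shut.
Start: joints at [1.092, 0.423, 1.63, -0, 1.089, -0.019], TCP at [0.277, 0.56, 0.242] pointing down, gripper open.
Joint ranges: [-3, 3], [-0.9, 2.11], [0.09, 2.58], [-1.31, 4.45], [0.11, 2.69], [-2.54, 2.54]. Speed limits (rad/s): [2.39, 2.39, 3.01, 3.14, 3.14, 3.14].

### API

Orientations are given as a 3x3 rotation matrix whose columns are the frame's x, y, z axes.
In Python, from plant import get_state, cams, ticket gives the robot as it stands.
- The arm moves only by the tool arm_command, never from a script. Its argument "motion" is one flat list of numbers, 5 for each row, row after row: the closure, from -1 (fully open) to 1 (shut), then the shift along the world's x, y, z as a fraction of full scale, then the turn about the world's z as a fraction of full scale. A call has exactly 8 rows; each row shifts and turns the commanded pose from where the row before left it; what a row does not reach is not made up. Full scale, the value 1, is 25 mm for a shift and 0.1 rad for a turn. A row lasts 1/10 s, in which the tool goes at most 50 mm and 8.59 degrees, less where a joint would pass 70% of its speed; a pose out of reach is approached as far as the arm can. A call with a number of a shift or a turn outside -1 to 1 is refused whole. A call with a gripper value outside its range is refused whole. The fingers move at their own pace and stop on an object; "squeeze" is the grip in N (left out, the last holds). Time passes only in rows, so rows that do not move let the fingers close, or fill a call up. It gives the time, the measured TCP pose, the force, the opening and the grip force at its end, in the units of the state.
- get_state(): the state, without advancing time (a new reading comes with each control period).
- cams.snapshot(name): name is "scene" or "side" or "wrist"; returns the picture (384x512x3 uint8, blue, green, red); there is no depth.
- cams.camera_model(name): a dict with "fx", "fy", "cx", "cy" (pixels), "R" (3x3) and "t" (3): a world point X has camera coordinates R X + t; the wrist camera has in their place "T_tool_cam" (4x4, takes a point from camera to tool coordinates, whose origin is the TCP and whose axes are the flange's). Camera axes: x right, y down, z forward; pixel columns grow to the right and rows downward; lengths in m; the calibration is good to about 2 mm. A picture is of the moment at which its call begins: read the wrist's pose just before it. camera_model takes no time and is no camera call.
- ticket.sign_off(): hands the job in; it is judged then, once.
The state is a dict: "clock": time; "joint_positions": joint angles; "joint_velocities": joint speeds; "tau": joint torques, N m; "tcp_pos": TCP position; "ee_rot": TCP orientation; "force": force on the tool from outside, world axes, zero at the start; "torque": the same for the moment, N m; "grip_width": finger opening in m; "gripper_force": force on a finger pad.
Only numpy, scipy, OpenCV 4.12 (cv2) and the standard library are available. Lean on these libraries where they do the work, as an engineer would, in place of code of your own. Each camera call takes 0.05 s, during which the arm holds its last target. There are 200 camera calls.

### The job

Put the skate sharpening kit away: take the honing stone, the edge gauge, the grinding wheel and the top cup of the nested stack of parts cups, and lay each in the nest whose recess has its outline, upright as it stands now and fully down on the recess floor. Lift the top cup straight off and leave the other cups stacked where they are, leave the puck alone too, and set every piece down gently: do not drop any.

Things in the scene. Friction and masses are not known exactly. Their poses are not given: they have to be found in the camera images.
- stone: Hand honing stone: plain block 38 mm (x) x 110 mm (y) x 32 mm high, grey stone below, wood back on top, flat upright sides. Loose, 0.17-0.33 kg. Origin: centre of its underside; y along its length, z up. Grip it across its 38 mm width.
- gauge: Skate edge gauge, T from above: aluminium block 40 (x) x 32 (y) x 34 mm high centred at x = -7 mm, 16 mm screw head on top up to 46 mm; joined to it a low steel cross bar 14 (x) x 110 (y) x 12 mm high centred at x = +20 mm. Loose, 0.11-0.22 kg. Origin: centre of the 54 x 110 mm outline, at the underside; x from block to bar, z up. Grip the block across its 32 mm (y).
- wheel: Grinding wheel on its hub, axis upright: pale disc 70 mm across from 4 to 14 mm above the underside, 40 mm aluminium flanges below and above (0-4 and 14-18 mm), and a round steel hub nut 28 mm across from 18 to 40 mm. Loose, 0.13-0.25 kg. Origin: centre of the underside; z up along the axis. Grip it by the hub nut.
- cup: Top one of three equal nested aluminium cups. Foot 48 mm across to 25 mm up, then flat shoulder, upright collar 60 mm across from 25 to 54 mm (rim). Loose, 0.04-0.08 kg. The shoulder rests on the rim of the cup below, 25 mm above this origin; only the collar stands free. Origin: centre of underside, 58 mm above the table at the start. Grip the collar, tips above the rim below.
- cup_middle: The middle cup of the stack, the same as the top one, standing in a third such cup that stands on the table. Both stay. Loose. Origin: centre of its underside (29 mm above the table); z up.
- puck: Bystander, not part of the kit: plain black hockey puck, flat disc 76 mm across and 25 mm high, loose on the table among the kit. Origin: centre of its underside; z up. Leave it alone.
- nest_stone: Fixed rigid plastic nest, 14 mm high, charcoal, pale recess floor. Origin: centre of underside, on the table; z up. Recess centred on the origin, floor 4 mm above the table (10 mm deep), 8 mm play all round. Block 88 mm (x) x 148 mm (y); plain rectangular recess 54 mm (x) x 126 mm (y) for the honing stone, length along y, either way round.
- nest_gauge: Fixed rigid plastic nest, 14 mm high, charcoal, pale recess floor. Origin: centre of underside, on the table; z up. Recess centred on the origin, floor 4 mm above the table (10 mm deep), 8 mm play all round. Block 104 (x) x 148 mm (y); T-shaped recess: bar part x +5 to +35, y -63 to +63 mm, block part x -35 to +5, y -24 to +24 mm. The gauge fits one way: x axes alike, origins meeting.
- nest_wheel: Fixed rigid plastic nest, 14 mm high, charcoal, pale recess floor. Origin: centre of underside, on the table; z up. Recess centred on the origin, floor 4 mm above the table (10 mm deep), 8 mm play all round. Block 108 x 108 mm; the larger round recess, 86 mm across, for the grinding wheel.
- nest_cup: Fixed rigid plastic nest, 14 mm high, charcoal, pale recess floor. Origin: centre of underside, on the table; z up. Recess centred on the origin, floor 4 mm above the table (10 mm deep), 8 mm play all round. Block 88 x 88 mm; the smaller round recess, 64 mm across, for the foot of the parts cup.

How it is judged:
By the outcome, as a careful person would: the job done as asked, in the order asked, and still so for the second after the job is handed in, with the robot touching nothing.
It also fails if it takes over 125 s, if anything falls off the work surface, if the arm or the gripper's body presses on something with over 40 N, if the wrist force passes 120 N, or if a joint passes its speed limit or range.

## Working session

There is one attempt and no reset: what is moved stays moved. The work goes in short steps, Python scripts to look and compute and a tool call to move; the robot and the scene stay as the last step left them, time stands still between calls to the robot, and variables do not carry over. Pictures are saved under pics/ and viewed, at most 18 in all, crops included, and the job is handed in when it is done.

Besides the shell and the picture viewer there is one more tool, called after "Call:" by a JSON object that holds its "fn" and its "kwargs". arm_command: Moves the arm, as the interface text tells. Its arguments: {"type":"object","properties":{"motion":{"type":"array","items":{"type":"number"}},"squeeze":{"type":"number"}},"required":["motion"]}

```bash
ls; mkdir -p pics
python3 - <<'E'
from plant import get_state,cams
import cv2,numpy as np
np.set_printoptions(precision=4,suppress=True)
s=get_state();print(s)
for n in("scene","side","wrist"):
    cv2.imwrite(f"pics/{n}0.png",cams.snapshot(n));print(n,cams.camera_model(n))
a=[cv2.imread(f"pics/{n}0.png") for n in("scene","side")]
E
```

```text
pics
{'clock': 0.0, 'joint_positions': array([ 1.092 ,  0.4238,  1.6307, -0.    ,  1.0886, -0.019 ]), 'joint_velocities': array([ 0.0021,  0.0009, -0.0003, -0.0019,  0.0022, -0.0007]), 'tau': array([  0.0001, -55.7389, -28.1746,  -0.0001,   0.0073,  -0.    ]), 'tcp_pos': array([0.2771, 0.5596, 0.2415]), 'ee_rot': array([[-0.8962,  0.4437, -0.0007],
       [ 0.4437,  0.8962, -0.0014],
       [-0.    , -0.0015, -1.    ]]), 'force': array([-0.2403,  0.309 ,  0.3255]), 'torque': array([ 0.037 ,  0.0193, -0.0154]), 'gripper_force': 0.0, 'grip_width': 0.08554289108165074}
scene {'fx': 371.40100669923453, 'fy': 371.40100669923453, 'cx': 257.6288195483094, 'cy': 200.0254255825161, 'R': array([[ 0.4505,  0.8928, -0.0013],
       [ 0.5042, -0.2556, -0.8249],
       [-0.7368,  0.3709, -0.5653]]), 't': array([-0.2268, -0.2176,  1.3122])}
side {'fx': 371.46467643719325, 'fy': 371.46467643719325, 'cx': 253.03720741493984, 'cy': 191.69109719781292, 'R': array([[ 0.9514, -0.3078,  0.0056],
       [-0.2174, -0.6845, -0.6958],
       [ 0.218 ,  0.6608, -0.7182]]), 't': array([-0.4763,  0.1389,  0.7754])}
wrist {'fx': 292.01545786044215, 'fy': 292.01545786044215, 'cx': 253.19884899638288, 'cy': 194.1030127240055, 'T_tool_cam': array([[ 0.0012, -0.9546, -0.2979,  0.0755],
       [ 1.    ,  0.0011,  0.0004,  0.0003],
       [-0.    , -0.2979,  0.9546, -0.1308],
       [ 0.    ,  0.    ,  0.    ,  1.    ]])}
```

View pics/scene0.png

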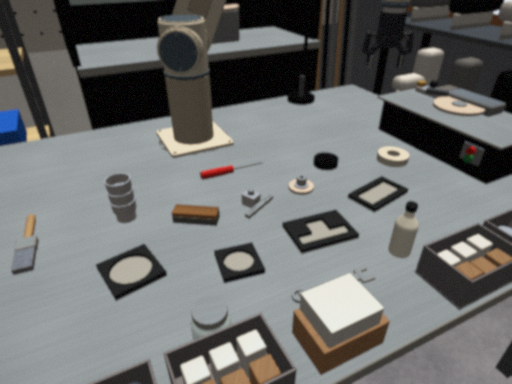

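View pics/side0.png

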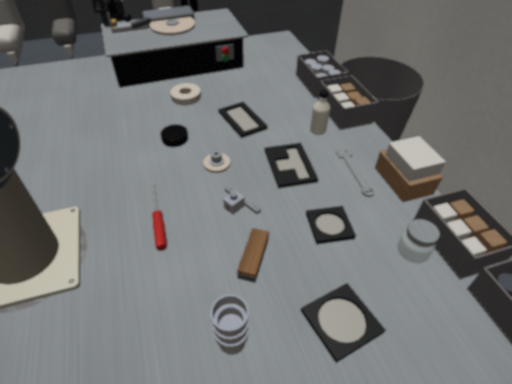

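The scene view shows the cup stack (119,190), stone (196,214), gauge (255,202), wheel (301,184) and puck (326,160). It also shows the nests for the wheel (131,270), cup (239,262), gauge (320,230) and stone (378,193). The side view shows the same items: stack (230,318), stone (254,254), gauge (236,200), wheel (217,160), puck (174,135), and nests at (342,320), (330,224), (291,165) and (243,119).

```bash
cat > h.py <<'E'
import numpy as np,cv2
from plant import get_state,cams
np.set_printoptions(precision=4,suppress=True)
def cam(name,state=None):
    """K params, camera-to-world rotation, camera centre"""
    m=cams.camera_model(name)
    if name=="wrist":
        s=state or get_state(); T=m["T_tool_cam"]
        Rc=s["ee_rot"]@T[:3,:3]; c=s["tcp_pos"]+s["ee_rot"]@T[:3,3]
    else:
        Rc=m["R"].T; c=-m["R"].T@m["t"]
    return m,Rc,c
def ray(C,px):
    m,R,c=C; d=R@np.array([(px[0]-m["cx"])/m["fx"],(px[1]-m["cy"])/m["fy"],1]); return c,d/np.linalg.norm(d)
def plane(C,px,z):
    c,d=ray(C,px); return c+d*(z-c[2])/d[2]
def tri(C1,p1,C2,p2):
    A=[];b=[]
    for C,p in((C1,p1),(C2,p2)):
        c,d=ray(C,p); P=np.eye(3)-np.outer(d,d);A.append(P);b.append(P@c)
    x=np.linalg.lstsq(np.vstack(A),np.hstack(b),rcond=None)[0]
    c1,d1=ray(C1,p1);c2,d2=ray(C2,p2);n=np.cross(d1,d2);n/=np.linalg.norm(n)
    return x,abs(n@(c2-c1))
def proj(C,X):
    m,R,c=C; v=R.T@(np.asarray(X)-c); return np.array([m["fx"]*v[0]/v[2]+m["cx"],m["fy"]*v[1]/v[2]+m["cy"]])
def snap(tag):
    """wrist picture with pose saved"""
    s=get_state(); im=cams.snapshot("wrist"); cv2.imwrite(f"pics/{tag}.png",im)
    np.savez(f"pics/{tag}.npz",R=s["ee_rot"],p=s["tcp_pos"]); return im
def load(tag):
    d=np.load(f"pics/{tag}.npz"); return cv2.imread(f"pics/{tag}.png"),cam("wrist",dict(ee_rot=d["R"],tcp_pos=d["p"]))
E
python3 - <<'E'
from h import *
S=cam("scene");D=cam("side")
P=dict(stacktop=((119,181),(230,304)),stone=((196,210),(254,250)),gauge=((252,197),(234,200)),wheelnut=((301,180),(216,156)),puck=((326,159),(174,133)),
 nw=((131,270),(342,320)),nc=((239,262),(330,224)),ng=((320,229),(291,165)),ns=((378,193),(243,119)))
for k,(a,b) in P.items(): print(k,*tri(S,a,D,b))
E
```

```text
stacktop [ 0.3698 -0.2915  0.1105] 0.00967583543071556
stone [ 0.4554 -0.1446  0.0294] 0.001252476048620418
gauge [0.4563 0.0074 0.0222] 0.00033116213036365593
wheelnut [0.4523 0.1602 0.0311] 0.0025865912474761507
puck [0.3664 0.3058 0.0197] 0.0020058787002375958
nw [ 0.5658 -0.3259  0.0069] 0.00046818508723174877
nc [ 0.6451 -0.1155  0.0069] 0.0007045975414479486
ng [0.6352 0.0965 0.0097] 0.004696370022950099
ns [0.5753 0.3287 0.0091] 2.502354191762125e-05
```

View pics/wrist0.png

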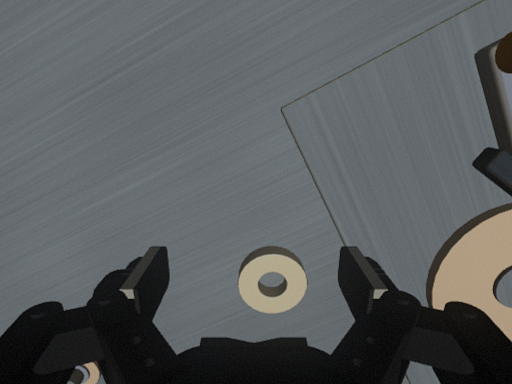

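The wrist view shows only a tape ring at (273,280) and the bench grinder at the right. The robot-side half of the picture is unobstructed. I'll fly over the nests next.

Run:
```python
from h import *
S=cam("scene");D=cam("side")
for k,(a,b) in dict(bottlecap=((411,207),(324,96)),tower=((340,290),(415,150))).items(): print(k,*tri(S,a,D,b))
```

```text
bottlecap [0.7694 0.2147 0.1206] 0.004184991743491599
tower [ 0.8772 -0.0446  0.1114] 0.005588489731410258
```

Call:
{"fn": "arm_command", "kwargs": {"motion": [-1,0.72,-0.8,0.1,0.287,-1,0.72,-0.8,0.1,0.287,-1,0.72,-0.8,0.1,0.287,-1,0.72,-0.8,0.1,0.287,-1,0.72,-0.8,0.1,0.287,-1,0.72,-0.8,0.1,0.287,-1,0.72,-0.8,0.1,0.287,-1,0.72,-0.8,0.1,0.287]}}

```text
clock: 0.95
tcp_pos: [0.4218, 0.3991, 0.2622]
ee_rot: [[-0.974, 0.227, -0.0], [0.227, 0.974, -0.0], [0.0, -0.0, -1.0]]
force: [0.9, -0.1, -0.5]
grip_width: 0.0856
gripper_force: 0.0
```

Call:
{"fn": "arm_command", "kwargs": {"motion": [-1,0.72,-0.8,0.1,0.287,-1,0.72,-0.8,0.1,0.287,-1,0.72,-0.8,0.1,0.287,-1,0.72,-0.8,0.1,0.287,-1,0.72,-0.8,0.1,0.287,-1,0.72,-0.8,0.1,0.287,-1,0.72,-0.8,0.1,0.287,-1,0.72,-0.8,0.1,0.287]}}

```text
clock: 1.75
tcp_pos: [0.5658, 0.2391, 0.2821]
ee_rot: [[-1.0, -0.001, -0.001], [-0.001, 1.0, -0.0], [0.001, -0.0, -1.0]]
force: [1.2, 0.1, -0.2]
grip_width: 0.0855
gripper_force: 0.0
```

```bash
python3 -c "
from h import *
snap('w1')"
```

Call:
{"fn": "arm_command", "kwargs": {"motion": [-1,0.6,-0.8,0.1,0,-1,0.6,-0.8,0.1,0,-1,0.6,-0.8,0.1,0,-1,0.6,-0.8,0.1,0,-1,0.6,-0.8,0,0,-1,0.6,-0.8,0,0,-1,0.6,-0.8,0,0,-1,0,0,0,0]}}

```text
clock: 2.6
tcp_pos: [0.6715, 0.0978, 0.2918]
ee_rot: [[-1.0, 0.003, 0.0], [0.003, 1.0, -0.001], [-0.0, -0.001, -1.0]]
force: [0.1, 0.2, 0.1]
grip_width: 0.0855
gripper_force: 0.0
```

```bash
python3 -c "
from h import *
snap('w2')"
```

Call:
{"fn": "arm_command", "kwargs": {"motion": [-1,0,-1,0,0,-1,0,-1,0,0,-1,0,-1,0,0,-1,0,-1,0,0,-1,0,-1,0,0,-1,0,-1,0,0,-1,0,-1,0,0,-1,0,0,0,0]}}

```text
clock: 3.45
tcp_pos: [0.6697, -0.0765, 0.2921]
ee_rot: [[-1.0, 0.003, -0.001], [0.003, 1.0, -0.0], [0.001, -0.0, -1.0]]
force: [1.2, 0.8, -0.3]
grip_width: 0.0852
gripper_force: 0.0
```

```bash
python3 -c "
from h import *
snap('w3')
a=[cv2.imread(f'pics/w{i}.png') for i in (1,2,3)]
cv2.imwrite('pics/m1.png',cv2.resize(np.hstack(a[:2]),(800,300)))"
```

```text
(no output)
```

View pics/m1.png

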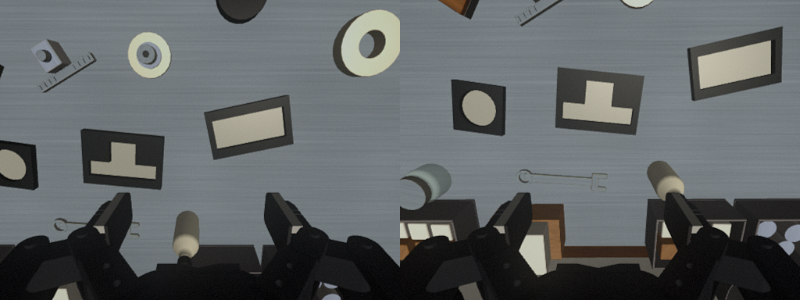

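View pics/w3.png

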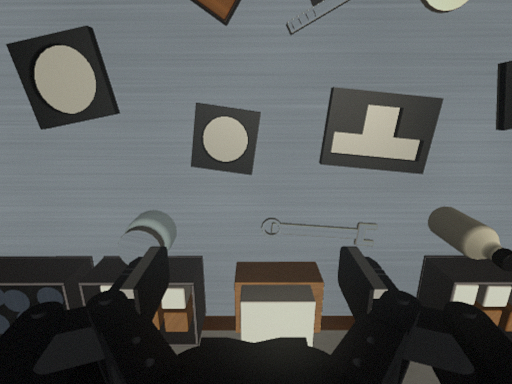

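Picture m1 has w1 on the left and w2 on the right, at 0.78 scale. w1 shows the gauge (50,57), wheel (150,55), gauge nest (122,160) and stone nest (250,127). w2 shows the cup nest (480,107), gauge nest (600,100) and stone nest (735,63). w3 shows the wheel nest (65,78), cup nest (225,138) and gauge nest (380,133), all with clear pale floors. Next come the pieces.

Call:
{"fn": "arm_command", "kwargs": {"motion": [-1,-0.8,0.2,0,0,-1,-0.8,0.2,0,0,-1,-0.8,0.2,0,0,-1,-0.8,0.2,0,0,-1,-0.8,0.2,0,0,-1,-0.8,0.2,0,0,-1,-0.8,0.2,0,0,-1,0,0,0,0]}}

```text
clock: 4.3
tcp_pos: [0.5279, -0.0379, 0.2922]
ee_rot: [[-1.0, -0.001, -0.002], [-0.001, 1.0, 0.001], [0.002, 0.001, -1.0]]
force: [0.2, -0.9, 0.1]
grip_width: 0.0856
gripper_force: 0.0
```

```bash
python3 -c "
from h import *
snap('w4')"
```

Call:
{"fn": "arm_command", "kwargs": {"motion": [-1,0,-1,0,0,-1,0,-1,0,0,-1,0,-1,0,0,-1,0,-1,0,0,-1,0,-1,0,0,-1,0,-0.8,0,0,-1,0,0,0,0,-1,0,0,0,0]}}

```text
clock: 5.15
tcp_pos: [0.5309, -0.1847, 0.2921]
ee_rot: [[-1.0, 0.001, 0.0], [0.001, 1.0, 0.0], [-0.0, 0.0, -1.0]]
force: [0.4, -0.7, -0.4]
grip_width: 0.0855
gripper_force: 0.0
```

```bash
python3 -c "
from h import *
snap('w5')
a=[cv2.imread(f'pics/w{i}.png')[:270] for i in (4,5)]
cv2.imwrite('pics/m2.png',np.vstack(a))"
```

```text
(no output)
```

View pics/m2.png

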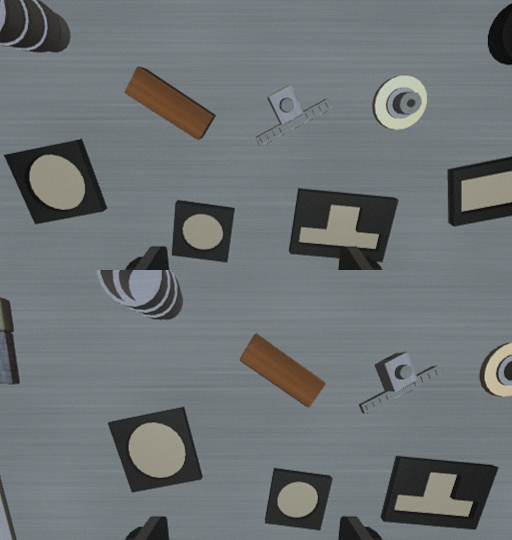

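Picture m2 has w4 on top and w5 below, shifted down by 270 px. w4 shows the stone (170,102), gauge block (286,104) with its bar below it, wheel (401,102) and nests. w5 shows the cup stack (145,15), stone (283,100), gauge (400,100), wheel nest (157,180), cup nest (297,228) and gauge nest (435,222).

Run:
```python
from h import *
im,_=load('w4')
for n,(x,y) in dict(table=(240,150),floor=(57,182),stone=(168,100),stoneside=(205,133),disc=(382,105),nut=(410,101),block=(290,93),blkside=(275,103),bar=(300,123),dark=(90,150)).items(): print(n,im[y,x],cv2.cvtColor(im,cv2.COLOR_BGR2HSV)[y,x])
def comps(tag,kind):
    im,C=load(tag); b,g,r=[im[...,i].astype(int) for i in range(3)]
    m=((r-b>8)&(r>110)) if kind=='pale' else ((r-b>30)&(r<150))
    m=m.astype(np.uint8); m[270:]=0
    m=cv2.morphologyEx(m,cv2.MORPH_OPEN,np.ones((3,3)))
    out=[]
    for c in cv2.findContours(m,cv2.RETR_EXTERNAL,cv2.CHAIN_APPROX_NONE)[0]:
        if cv2.contourArea(c)<400: continue
        z=.009 if kind=='pale' else .032
        W=np.array([plane(C,p,z)[:2] for p in c[:,0].astype(float)])
        (cx,cy),(w,h),a=cv2.minAreaRect((W*1000).astype(np.float32))
        bx=c[:,0];edge=bx.min(0).min()<2 or bx[:,0].max()>509 or bx[:,1].max()>266
        if edge: continue
        print(tag,kind,'px',c[:,0].mean(0).round(0),'xy',round(cx,1),round(cy,1),'wh',round(w,1),round(h,1),'ang',round(a,1),'area',round(cv2.contourArea((W*1000).astype(np.float32))))
for t in('w1','w2','w3','w4','w5'): comps(t,'pale')
for t in('w4','w5'): comps(t,'brown')
```

```text
table [134 131 122] [ 98  23 134]
floor [131 147 149] [ 27  31 149]
stone [ 42  68 104] [ 13 152 104]
stoneside [95 93 90] [102  13  95]
disc [185 200 195] [ 40  19 200]
nut [56 61 58] [48 21 61]
block [158 145 137] [109  34 158]
blkside [151 142 133] [105  30 151]
bar [132 128 119] [ 99  25 132]
dark [123 119 111] [100  25 123]
w1 pale px [158. 210.] xy 632.5 99.7 wh 121.5 65.4 ang 84.4 area 4539
w1 pale px [318. 163.] xy 571.4 330.0 wh 52.0 123.9 ang 12.2 area 6196
w1 pale px [191.  70.] xy 451.0 158.9 wh 70.0 69.3 ang 44.5 area 3763
w2 pale px [346. 239.] xy 798.4 241.2 wh 45.9 53.1 ang 21.0 area 1617
w2 pale px [101. 138.] xy 643.1 -115.4 wh 60.2 57.6 ang 41.3 area 2724
w2 pale px [253. 135.] xy 632.0 98.4 wh 124.1 69.6 ang 84.4 area 5266
w2 pale px [429.  82.] xy 571.6 329.2 wh 53.9 120.5 ang 12.1 area 6277
w3 pale px [481. 242.] xy 801.0 277.5 wh 50.6 52.6 ang 44.9 area 1875
w3 pale px [225. 139.] xy 642.1 -116.0 wh 61.4 61.2 ang 44.7 area 2978
w3 pale px [377. 137.] xy 632.0 97.0 wh 121.9 69.4 ang 84.5 area 5089
w3 pale px [65. 79.] xy 564.7 -325.5 wh 81.5 80.1 ang 32.9 area 5058
w4 pale px [202. 231.] xy 641.5 -115.7 wh 57.3 60.5 ang 0.1 area 2700
w4 pale px [340. 231.] xy 631.8 97.4 wh 121.4 65.6 ang 84.5 area 4499
w4 pale px [ 57. 182.] xy 564.1 -324.7 wh 78.0 80.6 ang 77.6 area 4916
w4 pale px [403. 103.] xy 454.3 166.0 wh 59.0 70.4 ang 54.2 area 1619
w5 pale px [297. 229.] xy 641.5 -116.1 wh 60.3 57.1 ang 90.0 area 2724
w5 pale px [435. 228.] xy 631.8 97.2 wh 118.0 65.8 ang 84.5 area 4366
w5 pale px [157. 180.] xy 564.0 -325.9 wh 80.2 81.8 ang 86.0 area 5146
w5 pale px [277. 107.] xy 461.5 -149.4 wh 114.7 10.7 ang 58.6 area 741
w4 brown px [168. 103.] xy 453.3 -145.4 wh 108.9 37.7 ang 56.7 area 3960
w5 brown px [282. 100.] xy 453.4 -146.6 wh 108.7 37.0 ang 56.8 area 3869
```

Run:
```python
from h import *
# height check by triangulating stone centroids (w4,w5) and stone/gauge nest centroids (w1,w2)
C={t:load(t)[1] for t in('w1','w2','w3','w4','w5')}
def cen(tag,seed,kind):
    im,_=load(tag); b,g,r=[im[...,i].astype(int) for i in range(3)]
    m=(((r-b>8)&(r>110)) if kind=='pale' else ((r-b>30)&(r<150))).astype(np.uint8)
    l=cv2.connectedComponents(m)[1]; k=l[seed[1],seed[0]]; 
    return cv2.minAreaRect(np.argwhere(l==k)[:,::-1].astype(np.float32))[0]
print('stone',tri(C['w4'],cen('w4',(168,100),'b'),C['w5'],cen('w5',(283,100),'b')))
print('nst',tri(C['w1'],cen('w1',(318,163),'pale'),C['w2'],cen('w2',(429,82),'pale')))
print('ngauge',tri(C['w2'],cen('w2',(260,145),'pale'),C['w3'],cen('w3',(377,145),'pale')))
print('nwheel',tri(C['w3'],cen('w3',(65,79),'pale'),C['w5'],cen('w5',(157,180),'pale')))
print('ncup',tri(C['w3'],cen('w3',(225,139),'pale'),C['w5'],cen('w5',(297,229),'pale')))
```

```text
stone (array([ 0.452 , -0.1476,  0.0282]), np.float64(0.00028073575017474806))
nst (array([0.5706, 0.3315, 0.0081]), np.float64(0.00023156893349155066))
ngauge (array([0.6317, 0.0983, 0.0006]), np.float64(0.00021233291644279467))
nwheel (array([ 0.5633, -0.3263,  0.0078]), np.float64(2.0988038058287803e-05))
ncup (array([ 0.6416, -0.116 ,  0.0078]), np.float64(0.00018555694331876733))
```

Call:
{"fn": "arm_command", "kwargs": {"motion": [-1,-0.129,0.0645,-0.287,-0.897,-1,-0.129,0.0645,-0.287,-0.897,-1,-0.129,0.0645,-0.287,-0.897,-1,-0.129,0.0645,-0.287,-0.897,-1,-0.129,0.0645,-0.287,-0.897,-1,-0.129,0.0645,-0.287,-0.897,-1,-0.129,0.0645,-0.287,-0.897,-1,-0.129,0.0645,-0.287,-0.897]}}

```text
clock: 6.0
tcp_pos: [0.5047, -0.1707, 0.2347]
ee_rot: [[-0.751, 0.66, 0.0], [0.66, 0.751, 0.0], [-0.0, 0.0, -1.0]]
force: [-0.2, -0.6, 0.1]
grip_width: 0.0853
gripper_force: 0.0
```

Call:
{"fn": "arm_command", "kwargs": {"motion": [-1,-0.129,0.0645,-0.287,-0.897,-1,-0.129,0.0645,-0.287,-0.897,-1,-0.129,0.0645,-0.287,-0.897,-1,-0.129,0.0645,-0.287,-0.897,-1,-0.129,0.0645,-0.287,-0.897,-1,-0.129,0.0645,-0.287,-0.897,-1,-0.129,0.0645,-0.287,-0.897,-1,-0.129,0.0645,-0.287,-0.897]}}

```text
clock: 6.8
tcp_pos: [0.479, -0.1579, 0.1774]
ee_rot: [[-0.132, 0.991, 0.0], [0.991, 0.132, 0.0], [0.0, 0.0, -1.0]]
force: [-0.3, -0.1, 0.1]
grip_width: 0.0855
gripper_force: 0.0
```

Call:
{"fn": "arm_command", "kwargs": {"motion": [-1,-0.129,0.0645,-0.287,-0.897,-1,-0.129,0.0645,-0.287,-0.897,-1,-0.129,0.0645,-0.287,-0.897,-1,-0.129,0.0645,-0.287,-0.897,-1,-0.129,0.0645,-0.287,-0.897,-1,-0.129,0.0645,-0.287,-0.897,-1,-0.129,0.0645,-0.287,-0.897,-1,-0.129,0.0645,-0.287,-0.897]}}

```text
clock: 7.6
tcp_pos: [0.4533, -0.1451, 0.12]
ee_rot: [[0.552, 0.834, 0.0], [0.834, -0.552, 0.0], [0.0, 0.0, -1.0]]
force: [-0.3, 0.5, -0.1]
grip_width: 0.0853
gripper_force: 0.0
```

Call:
{"fn": "arm_command", "kwargs": {"motion": [-1,0,0,-0.7,0,-1,0,0,-0.7,0,-1,0,0,-0.7,0,-1,0,0,-0.7,0,-1,0,0,-0.6,0,-1,0,0,-0.32,0,-1,0,0,-0.16,0,-1,0,0,0,0], "squeeze": 40}}

```text
clock: 8.4
tcp_pos: [0.453, -0.1458, 0.023]
ee_rot: [[0.55, 0.835, -0.0], [0.835, -0.55, 0.0], [-0.0, -0.0, -1.0]]
force: [-1.0, -1.0, 0.6]
grip_width: 0.0856
gripper_force: 0.0
```

Call:
{"fn": "arm_command", "kwargs": {"motion": [1,0,0,0,0,1,0,0,0,0,1,0,0,0,0,1,0,0,0,0,1,0,0,0,0,1,0,0,0,0,1,0,0,0,0,1,0,0,0,0]}}

```text
clock: 9.2
tcp_pos: [0.4531, -0.1463, 0.0238]
ee_rot: [[0.55, 0.835, 0.001], [0.835, -0.55, -0.0], [0.0, 0.001, -1.0]]
force: [-0.7, 1.0, 5.3]
grip_width: 0.0368
gripper_force: 40.7
```

Call:
{"fn": "arm_command", "kwargs": {"motion": [1,0,0,0.2,0,1,0,0,0.5,0,1,0,0,0.6,0,1,0,0,0.6,0,1,0,0,0.6,0,1,0,0,0.5,0,1,0,0,0.08,0,1,0,0,0,0]}}

```text
clock: 10.0
tcp_pos: [0.4531, -0.1463, 0.1007]
ee_rot: [[0.55, 0.835, 0.001], [0.835, -0.55, -0.0], [0.0, 0.001, -1.0]]
force: [-0.1, 0.1, -1.6]
grip_width: 0.0372
gripper_force: 40.6
```

Call:
{"fn": "arm_command", "kwargs": {"motion": [1,0.1975,0.7925,0,0.3317,1,0.1975,0.7925,0,0.3317,1,0.1975,0.7925,0,0.3317,1,0.1975,0.7925,0,0.3317,1,0.1975,0.7925,0,0.3317,1,0.1975,0.7925,0,0.3317,1,0.1975,0.7925,0,0.3317,1,0.1975,0.7925,0,0.3317]}}

```text
clock: 10.8
tcp_pos: [0.4919, 0.0131, 0.0992]
ee_rot: [[0.311, 0.951, -0.002], [0.951, -0.311, 0.0], [-0.001, -0.002, -1.0]]
force: [1.1, -1.4, -2.5]
grip_width: 0.0376
gripper_force: 40.6
```

Call:
{"fn": "arm_command", "kwargs": {"motion": [1,0.1975,0.7925,0,0.3317,1,0.1975,0.7925,0,0.3317,1,0.1975,0.7925,0,0.3317,1,0.1975,0.7925,0,0.3317,1,0.1975,0.7925,0,0.3317,1,0.1975,0.7925,0,0.3317,1,0.1975,0.7925,0,0.3317,1,0.1975,0.7925,0,0.3317]}}

```text
clock: 11.6
tcp_pos: [0.5314, 0.1714, 0.099]
ee_rot: [[0.05, 0.999, -0.002], [0.999, -0.05, -0.001], [-0.001, -0.002, -1.0]]
force: [0.1, -0.1, -2.1]
grip_width: 0.0375
gripper_force: 40.6
```

Call:
{"fn": "arm_command", "kwargs": {"motion": [1,0.1975,0.7925,0,0.3317,1,0.1975,0.7925,0,0.3317,1,0.1975,0.7925,0,0.3317,1,0.1975,0.7925,0,0.3317,1,0.1975,0.7925,0,0.3317,1,0.1975,0.7925,0,0.3317,1,0.1975,0.7925,0,0.3317,1,0.1975,0.7925,0,0.3317]}}

```text
clock: 12.4
tcp_pos: [0.5716, 0.3308, 0.0999]
ee_rot: [[-0.214, 0.977, -0.0], [0.977, 0.214, -0.0], [-0.0, -0.0, -1.0]]
force: [1.0, 0.8, -2.0]
grip_width: 0.0369
gripper_force: 40.6
```

Call:
{"fn": "arm_command", "kwargs": {"motion": [1,0,0,0,0,1,0,0,-0.4,0,1,0,0,-0.4,0,1,0,0,-0.4,0,1,0,0,-0.3,0,1,0,0,0,0,1,0,0,0,0,1,0,0,0,0]}}

```text
clock: 13.2
tcp_pos: [0.5718, 0.3293, 0.063]
ee_rot: [[-0.212, 0.977, 0.001], [0.977, 0.212, 0.0], [0.0, 0.001, -1.0]]
force: [-0.3, -0.4, -2.5]
grip_width: 0.0369
gripper_force: 40.6
```

```bash
python3 -c "
from h import *
a=snap('w6');b=cams.snapshot('scene')
cv2.imwrite('pics/m3.png',np.hstack([a[100:],cv2.resize(b[130:240,300:440],(362,284))])[:,:800])"
```

```text
(no output)
```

View pics/m3.png

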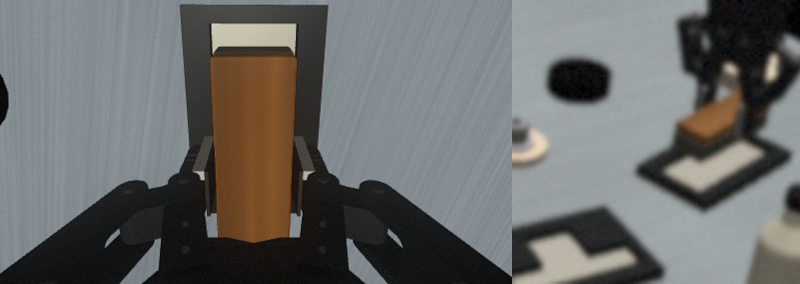

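The wrist view shows the stone (253,150) centred over the nest recess and aligned with it. I'll lower it.

Call:
{"fn": "arm_command", "kwargs": {"motion": [1,0,0,-0.4,0,1,0,0,-0.4,0,1,0,0,-0.3,0,1,0,0,-0.16,0,1,0,0,-0.04,0,1,0,0,-0.04,0,1,0,0,-0.04,0,1,0,0,0,0]}}

```text
clock: 14.1
tcp_pos: [0.5716, 0.3294, 0.0283]
ee_rot: [[-0.212, 0.977, 0.0], [0.977, 0.212, 0.0], [0.0, 0.0, -1.0]]
force: [0.7, -0.6, -2.2]
grip_width: 0.0369
gripper_force: 40.6
```

Call:
{"fn": "arm_command", "kwargs": {"motion": [1,0,0,-0.02,0,1,0,0,-0.02,0,1,0,0,-0.02,0,1,0,0,0,0,1,0,0,0,0,1,0,0,0,0,1,0,0,0,0,1,0,0,0,0]}}

```text
clock: 14.9
tcp_pos: [0.5716, 0.3294, 0.0278]
ee_rot: [[-0.212, 0.977, 0.0], [0.977, 0.212, 0.0], [0.0, 0.001, -1.0]]
force: [-2.8, -1.9, 7.6]
grip_width: 0.0373
gripper_force: 41.6
```

Call:
{"fn": "arm_command", "kwargs": {"motion": [0.3,0,0,0,0,-1,0,0,0,0,-1,0,0,0,0,-1,0,0,0,0,-1,0,0,0,0,-1,0,0,0.3,0,-1,0,0,1,0,-1,0,0,1,0]}}

```text
clock: 15.7
tcp_pos: [0.571, 0.3291, 0.0845]
ee_rot: [[-0.212, 0.977, -0.001], [0.977, 0.212, -0.001], [-0.0, -0.001, -1.0]]
force: [0.3, 0.4, 0.3]
grip_width: 0.0853
gripper_force: 0.0
```

```bash
python3 -c "
from h import *
a=snap('w7')[100:,:]
p=[cv2.resize(load(t)[0][y-45:y+45,x-55:x+55],(400,327),interpolation=cv2.INTER_CUBIC) for t,x,y in(('w4',293,112),('w5',402,108))]
cv2.imwrite('pics/m4.png',np.vstack([np.hstack(p),np.pad(a[:260],((0,0),(0,288),(0,0)))]))"
```

```text
(no output)
```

View pics/m4.png

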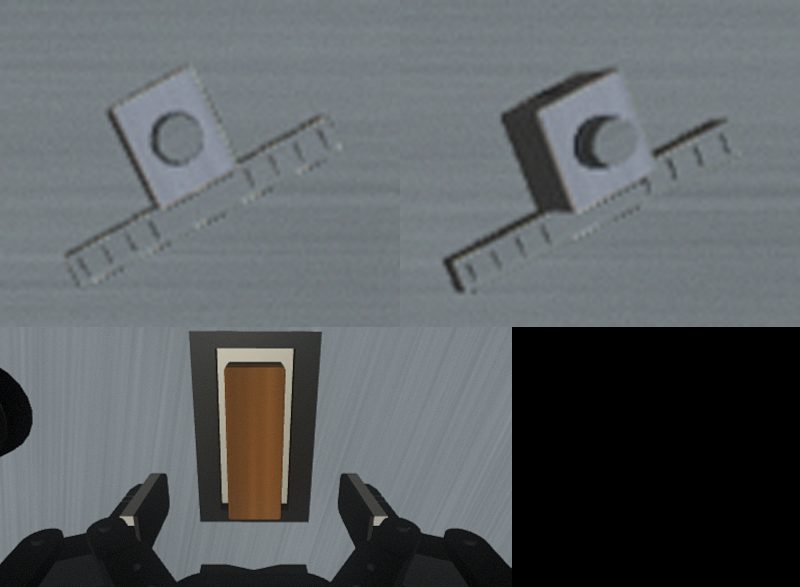

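Stone is seated in its nest. In the top crops, the gauge block's top corners are at (110,109), (190,66), (237,160), (160,208) in w4. In w5 they are at (138,107), (217,70), (255,162), (173,212), measured from the right crop's own left edge.

Run:
```python
from h import *
k=400/110
A=np.array([(110,109),(190,66),(237,160),(160,208)])/k+(238,67)-.4
B=np.array([(138,107),(217,70),(255,162),(173,212)])/k+(347,63)-.4
C4=load('w4')[1];C5=load('w5')[1]
for n,C,P in(('w4',C4,A),('w5',C5,B)):
    W=np.array([plane(C,p,.034)[:2] for p in P])*1000
    e=[W[1]-W[0],W[2]-W[1]]
    print(n,'cen',W.mean(0),'sides',[np.linalg.norm(v) for v in e],'y dir',np.degrees(np.arctan2(*(W[1]-W[0]+W[2]-W[3])[::-1])),'x dir',np.degrees(np.arctan2(*(W[2]-W[1]+W[3]-W[0])[::-1])))
print([tri(C4,a,C5,b) for a,b in zip(A,B)])
bar=np.array([(66,255),(325,117),(338,146),(80,285)])/k+(238,67)-.4
W=np.array([plane(C4,p,.012)[:2] for p in bar])*1000
print('bar',W.mean(0),np.linalg.norm(W[1]-W[0]),np.degrees(np.arctan2(*(W[1]-W[0])[::-1])))
im,C=load('w1');b,g,r=[im[...,i].astype(int) for i in range(3)]
# wheel disc: w1 & w4 outer contour, cast on z=.014
Q=[]
for t,s in(('w1',(191,70)),('w4',(401,102))):
    im,C=load(t);b,g,r=[im[...,i].astype(int) for i in range(3)]
    m=((r-b>8)&(r>110)).astype(np.uint8); l=cv2.connectedComponents(m)[1]
    y,x=s; w=l[s[1]-40:s[1]+40,s[0]-40:s[0]+40]; ids=np.bincount(w[w>0]); kk=ids.argmax()
    h=cv2.convexHull(np.argwhere(l==kk)[:,::-1].astype(np.float32))[:,0]
    W=np.array([plane(C,p,.014)[:2] for p in h])*1000
    print(t,'wheel',cv2.minEnclosingCircle(W.astype(np.float32)),cv2.fitEllipse(W.astype(np.float32)));Q.append((C,cv2.fitEllipse(h)[0]))
print(tri(*Q[0],*Q[1]))
```

```text
w4 cen [452.7839   3.9881] sides [np.float64(30.68880226576396), np.float64(35.778313408637814)] y dir 119.61339754415755 x dir 29.30716023532221
w5 cen [452.1576   2.9271] sides [np.float64(28.140155580042588), np.float64(35.202110996736934)] y dir 119.26248147489659 x dir 28.283707492881675
[(array([ 0.4427, -0.0187,  0.0344]), np.float64(0.001924476680013259)), (array([0.4294, 0.0091, 0.0294]), np.float64(0.0001557207818375395)), (array([0.4604, 0.027 , 0.0302]), np.float64(0.0006710312954483152)), (array([0.4773, 0.    , 0.0309]), np.float64(0.00014905344664093825))]
bar [476.4108  16.7756] 107.61953595828459 117.89753538507219
w1 wheel ((451.2474365234375, 160.7723388671875), 35.10125732421875) ((451.2282409667969, 160.5651397705078), (69.13227081298828, 69.54136657714844), 110.66487121582031)
w4 wheel ((450.7012939453125, 159.53744506835938), 35.1095085144043) ((450.6693115234375, 159.70736694335938), (69.24251556396484, 69.50395965576172), 71.03581237792969)
(array([0.4499, 0.1603, 0.0127]), np.float64(0.0003822239896108883))
```

Call:
{"fn": "arm_command", "kwargs": {"motion": [-1,-0.2963,-0.8138,0.04,-0.8,-1,-0.2963,-0.8138,0.04,-0.8,-1,-0.2963,-0.8138,0.04,-0.8,-1,-0.2963,-0.8138,0.04,-0.8,-1,-0.2963,-0.8138,0.04,-0.8,-1,-0.2963,-0.8138,0.04,-0.8,-1,-0.2963,-0.8138,0.04,-0.8,-1,-0.2963,-0.8138,0.04,-0.8]}}

```text
clock: 16.55
tcp_pos: [0.5121, 0.1659, 0.0927]
ee_rot: [[0.417, 0.909, 0.001], [0.909, -0.417, 0.0], [0.001, 0.001, -1.0]]
force: [-0.0, -0.8, -0.6]
grip_width: 0.0854
gripper_force: 0.0
```

Call:
{"fn": "arm_command", "kwargs": {"motion": [-1,-0.2963,-0.8138,0.04,-0.8,-1,-0.2963,-0.8138,0.04,-0.8,-1,-0.2963,-0.8138,0.04,-0.8,-1,-0.2963,-0.8138,0.04,-0.8,-1,-0.2963,-0.8138,0.04,-0.8,-1,-0.2963,-0.8138,0.04,-0.8,-1,-0.2963,-0.8138,0.04,-0.8,-1,-0.2963,-0.8138,0.04,-0.8]}}

```text
clock: 17.35
tcp_pos: [0.4529, 0.003, 0.1006]
ee_rot: [[0.877, 0.48, 0.001], [0.48, -0.877, -0.0], [0.001, 0.0, -1.0]]
force: [0.6, 0.4, 0.6]
grip_width: 0.086
gripper_force: 0.0
```

Call:
{"fn": "arm_command", "kwargs": {"motion": [-1,0,0,-0.5,0,-1,0,0,-0.3,0,-1,0,0,0,0,-1,0,0,0,0,-1,0,0,0,0,-1,0,0,0,0,-1,0,0,0,0,-1,0,0,0,0]}}

```text
clock: 18.15
tcp_pos: [0.453, 0.0039, 0.0803]
ee_rot: [[0.875, 0.483, 0.0], [0.483, -0.875, -0.0], [0.0, 0.0, -1.0]]
force: [0.5, 0.4, -0.1]
grip_width: 0.0854
gripper_force: 0.0
```

```bash
python3 -c "
from h import *
a=snap('w8');print(get_state()['tcp_pos'])
cv2.imwrite('pics/m5.png',a)"
```

```text
[0.453  0.0038 0.0803]
```

View pics/m5.png

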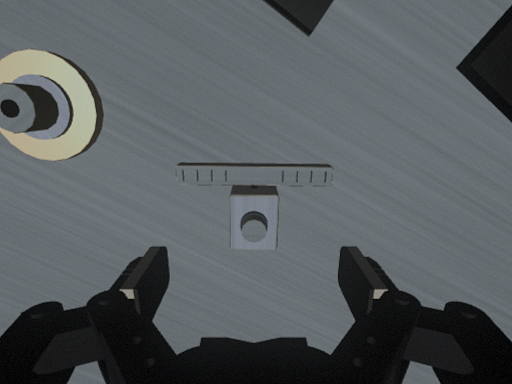

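The wrist view shows the gauge square-on: block top at (254,222), bar at (254,174), centred between the open pads.

```bash
python3 -c "
from h import *
_,C=load('w8')
print(plane(C,(254.5,222),.034),plane(C,(254.5,176),.012)); a=plane(C,(178,167),.012);b=plane(C,(332,168),.012);print(b-a,np.degrees(np.arctan2(*(a-b)[1::-1])))"
```

```text
[0.4556 0.0039 0.034 ] [0.478  0.0162 0.012 ]
[ 0.0512 -0.0939  0.    ] 118.59867666196031
```

Call:
{"fn": "arm_command", "kwargs": {"motion": [-1,0.05,0,-0.6,0,-1,0,0,-0.6,0,-1,0,0,-0.5,0,-1,0,0,-0.4,0,-1,0,0,-0.18,0,0,0,0,0,0,1,0,0,0,0,1,0,0,0,0]}}

```text
clock: 19.0
tcp_pos: [0.4545, 0.0038, 0.0235]
ee_rot: [[0.876, 0.483, 0.001], [0.483, -0.876, -0.0], [0.001, 0.0, -1.0]]
force: [0.1, -1.1, 0.3]
grip_width: 0.0435
gripper_force: 0.0
```

Call:
{"fn": "arm_command", "kwargs": {"motion": [1,0,0,0,0,1,0,0,0,0,1,0,0,0,0,1,0,0,0,0,1,0,0,0.1,0,1,0,0,0.3,0,1,0,0,0.6,0,1,0,0,0.6,0]}}

```text
clock: 19.8
tcp_pos: [0.4538, 0.0038, 0.0637]
ee_rot: [[0.876, 0.483, -0.001], [0.483, -0.876, 0.0], [-0.001, -0.0, -1.0]]
force: [-0.5, -0.5, -0.9]
grip_width: 0.0314
gripper_force: 39.7
```

Call:
{"fn": "arm_command", "kwargs": {"motion": [1,0.4275,0.2355,0.04,-0.375,1,0.4275,0.2355,0.04,-0.375,1,0.4275,0.2355,0.04,-0.375,1,0.4275,0.2355,0.04,-0.375,1,0.4275,0.2355,0.04,-0.375,1,0.4275,0.2355,0.04,-0.375,1,0.4275,0.2355,0.04,-0.375,1,0.4275,0.2355,0.04,-0.375]}}

```text
clock: 20.6
tcp_pos: [0.5399, 0.0511, 0.0716]
ee_rot: [[0.98, 0.201, -0.0], [0.201, -0.98, 0.0], [-0.0, -0.0, -1.0]]
force: [0.2, -0.5, -0.8]
grip_width: 0.0314
gripper_force: 39.8
```

Call:
{"fn": "arm_command", "kwargs": {"motion": [1,0.4275,0.2355,0.0,-0.375,1,0.4275,0.2355,0.0,-0.375,1,0.4275,0.2355,0.0,-0.375,1,0.4275,0.2355,0.0,-0.375,1,0.4275,0.2355,0.0,-0.375,1,0.4275,0.2355,0.0,-0.375,1,0.4275,0.2355,0.0,-0.375,1,0.4275,0.2355,0.0,-0.375]}}

```text
clock: 21.4
tcp_pos: [0.6253, 0.0982, 0.0714]
ee_rot: [[0.995, -0.097, -0.0], [-0.097, -0.995, -0.0], [-0.0, 0.0, -1.0]]
force: [-1.1, -0.9, -1.0]
grip_width: 0.031
gripper_force: 39.8
```

Call:
{"fn": "arm_command", "kwargs": {"motion": [1,0,0,-0.2,0,1,0,0,-0.2,0,1,0,0,0,0,1,0,0,0,0,1,0,0,0,0,1,0,0,0,0,1,0,0,0,0,1,0,0,0,0]}}

```text
clock: 22.2
tcp_pos: [0.6252, 0.0979, 0.0613]
ee_rot: [[0.995, -0.096, 0.0], [-0.096, -0.995, 0.0], [0.0, -0.0, -1.0]]
force: [-0.6, 0.3, -0.7]
grip_width: 0.0313
gripper_force: 39.8
```

```bash
python3 -c "
from h import *
a=snap('w9');cv2.imwrite('pics/m6.png',a)"
```

```text
(no output)
```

View pics/m6.png

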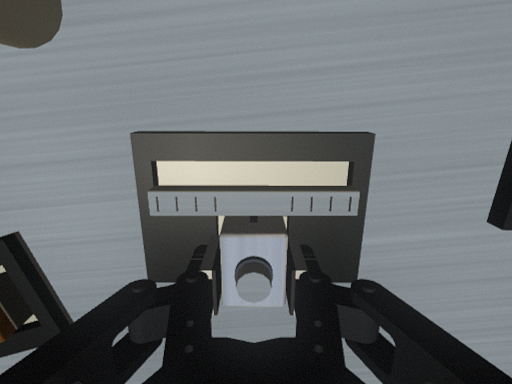

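```bash
python3 -c "
from h import *
_,C=load('w9')
print(C[2],plane(C,(253.5,203),.0495),plane(C,(253.5,189),.0495),plane(C,(253.5,161),.004),plane(C,(253.5,161),.014),plane(C,(253.5,132),.014))"
```

```text
[0.7017 0.0906 0.1921] [0.6526 0.0952 0.0495] [0.6601 0.0945 0.0495] [0.6657 0.0939 0.004 ] [0.6676 0.0937 0.014 ] [0.6851 0.0921 0.014 ]
```

The bar at (254,203) maps to 0.6526, 0.0952, against the required 0.652, 0.0954, so the gauge is aligned. I'll lower it gently.

Call:
{"fn": "arm_command", "kwargs": {"motion": [1,0,0,-0.4,0,1,0,0,-0.4,0,1,0,0,-0.3,0,1,0,0,-0.15,0,1,0,0,-0.04,0,1,0,0,-0.02,0,1,0,0,0,0,1,0,0,0,0]}}

```text
clock: 23.05
tcp_pos: [0.6254, 0.098, 0.0287]
ee_rot: [[0.995, -0.096, 0.001], [-0.096, -0.995, 0.0], [0.001, -0.0, -1.0]]
force: [0.3, 0.4, -0.1]
grip_width: 0.0312
gripper_force: 39.8
```

Call:
{"fn": "arm_command", "kwargs": {"motion": [1,0,0,-0.02,0,1,0,0,-0.02,0,1,0,0,0,0,1,0,0,0,0,1,0,0,0,0,1,0,0,0,0,1,0,0,0,0,1,0,0,0,0]}}

```text
clock: 23.85
tcp_pos: [0.6253, 0.098, 0.0278]
ee_rot: [[0.995, -0.096, 0.0], [-0.096, -0.995, 0.0], [0.0, -0.0, -1.0]]
force: [-1.2, -0.1, 5.4]
grip_width: 0.0315
gripper_force: 40.5
```

Call:
{"fn": "arm_command", "kwargs": {"motion": [0.3,0,0,0,0,-1,0,0,0,0,-1,0,0,0,0,-1,0,0,0,0,-1,0,0,0,0,-1,0,0,0.4,0,-1,0,0,1,0,-1,0,0,1,0]}}

```text
clock: 24.65
tcp_pos: [0.6248, 0.0979, 0.0881]
ee_rot: [[0.995, -0.096, -0.001], [-0.096, -0.995, -0.0], [-0.001, 0.0, -1.0]]
force: [-1.1, -0.3, 0.8]
grip_width: 0.0858
gripper_force: 0.0
```

Call:
{"fn": "arm_command", "kwargs": {"motion": [-1,-0.87,0.31,0,0,-1,-0.87,0.31,0,0,-1,-0.87,0.31,0,0,-1,-0.87,0.31,0,0,-1,-0.87,0.31,0,0,-1,-0.87,0.31,0,0,-1,-0.87,0.31,0,0,-1,-0.87,0.31,0,0]}}

```text
clock: 25.45
tcp_pos: [0.4506, 0.1603, 0.0881]
ee_rot: [[0.995, -0.096, 0.001], [-0.096, -0.995, 0.0], [0.001, -0.0, -1.0]]
force: [-0.5, -0.0, -0.2]
grip_width: 0.0852
gripper_force: 0.0
```

Call:
{"fn": "arm_command", "kwargs": {"motion": [-1,0,0,0,0,-1,0,0,0,0,-1,0,0,0,0,-1,0,0,0,0,-1,0,0,0,0,-1,0,0,0,0,-1,0,0,0,0,-1,0,0,0,0]}}

```text
clock: 26.25
tcp_pos: [0.4512, 0.1599, 0.0873]
ee_rot: [[0.995, -0.096, -0.0], [-0.096, -0.995, -0.0], [-0.0, 0.0, -1.0]]
force: [-0.5, 0.6, 0.3]
grip_width: 0.0855
gripper_force: 0.0
```

```bash
python3 -c "
from h import *
a=snap('w10');b=cams.snapshot('scene');print(get_state()['tcp_pos'])
cv2.imwrite('pics/m7.png',np.hstack([a,cv2.resize(b[195:260,270:370],(288,384))]))"
```

```text
[0.4511 0.1599 0.0873]
```

View pics/m7.png

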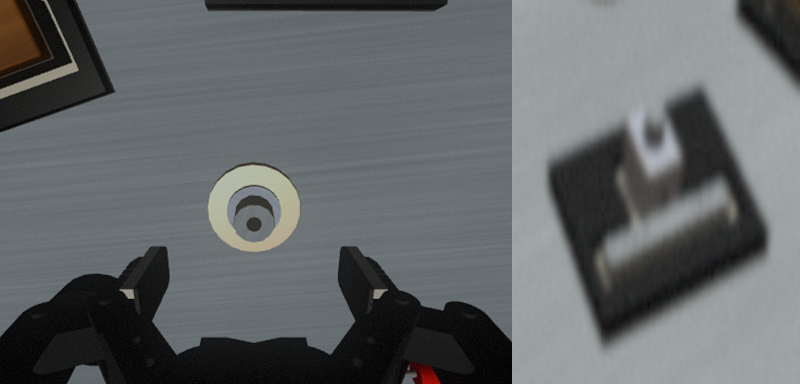

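The gauge sits down in its nest. The wheel (disc at (254,208), nut top at (254,224)) is centred between the open pads, so I'll descend and grip the nut.

Call:
{"fn": "arm_command", "kwargs": {"motion": [-1,0,0,-0.6,0,-1,0,0,-0.6,0,-1,0,0,-0.5,0,-1,0,0,-0.4,0,-1,0,0,-0.11,0,0,0,0,0,0,1,0,0,0,0,1,0,0,0,0]}}

```text
clock: 27.15
tcp_pos: [0.4515, 0.1601, 0.0326]
ee_rot: [[0.995, -0.096, 0.001], [-0.096, -0.995, 0.0], [0.001, -0.0, -1.0]]
force: [-0.3, 0.3, 0.1]
grip_width: 0.0439
gripper_force: 0.0
```

Call:
{"fn": "arm_command", "kwargs": {"motion": [1,0,0,0,0,1,0,0,0,0,1,0,0,0,0,1,0,0,0,0,1,0,0,0.1,0,1,0,0,0.3,0,1,0,0,0.8,0,1,0,0,0.8,0]}}

```text
clock: 27.95
tcp_pos: [0.4506, 0.1598, 0.0827]
ee_rot: [[0.995, -0.096, -0.001], [-0.096, -0.995, -0.0], [-0.001, 0.001, -1.0]]
force: [0.4, 0.0, -1.8]
grip_width: 0.0262
gripper_force: 39.7
```

Call:
{"fn": "arm_command", "kwargs": {"motion": [1,0.189,-0.809,0,0,1,0.189,-0.809,0,0,1,0.189,-0.809,0,0,1,0.189,-0.809,0,0,1,0.189,-0.809,0,0,1,0.189,-0.809,0,0,1,0.189,-0.809,0,0,1,0.189,-0.809,0,0]}}

```text
clock: 28.75
tcp_pos: [0.489, -0.0027, 0.0825]
ee_rot: [[0.995, -0.096, 0.0], [-0.096, -0.995, 0.0], [0.0, -0.0, -1.0]]
force: [0.3, 0.8, -2.2]
grip_width: 0.0265
gripper_force: 39.7
```

Call:
{"fn": "arm_command", "kwargs": {"motion": [1,0.189,-0.809,0,0,1,0.189,-0.809,0,0,1,0.189,-0.809,0,0,1,0.189,-0.809,0,0,1,0.189,-0.809,0,0,1,0.189,-0.809,0,0,1,0.189,-0.809,0,0,1,0.189,-0.809,0,0]}}

```text
clock: 29.55
tcp_pos: [0.5267, -0.1644, 0.0825]
ee_rot: [[0.995, -0.096, -0.0], [-0.096, -0.995, 0.0], [-0.0, -0.0, -1.0]]
force: [0.2, 0.3, -1.8]
grip_width: 0.0262
gripper_force: 39.7
```

Call:
{"fn": "arm_command", "kwargs": {"motion": [1,0.189,-0.809,0,0,1,0.189,-0.809,0,0,1,0.189,-0.809,0,0,1,0.189,-0.809,0,0,1,0.189,-0.809,0,0,1,0.189,-0.809,0,0,1,0.189,-0.809,0,0,1,0.189,-0.809,0,0]}}

```text
clock: 30.35
tcp_pos: [0.5647, -0.327, 0.082]
ee_rot: [[0.995, -0.096, -0.0], [-0.096, -0.995, 0.0], [-0.0, -0.0, -1.0]]
force: [-0.2, 0.2, -1.6]
grip_width: 0.0265
gripper_force: 39.7
```

Call:
{"fn": "arm_command", "kwargs": {"motion": [1,0,0,-0.2,0,1,0,0,-0.2,0,1,0,0,0,0,1,0,0,0,0,1,0,0,0,0,1,0,0,0,0,1,0,0,0,0,1,0,0,0,0]}}

```text
clock: 31.15
tcp_pos: [0.5647, -0.3254, 0.0723]
ee_rot: [[0.995, -0.095, 0.0], [-0.095, -0.995, -0.0], [0.0, 0.0, -1.0]]
force: [0.1, 0.2, -2.4]
grip_width: 0.0268
gripper_force: 39.8
```

```bash
python3 -c "
from h import *
a=snap('w11');p=[cv2.resize(load(t)[0][0:90,s],(400,int(90*400/(s.stop-s.start))),interpolation=cv2.INTER_CUBIC) for t,s in(('w4',slice(0,110)),('w5',slice(80,190)))]
cv2.imwrite('pics/m8.png',np.vstack([cv2.resize(np.hstack([a[100:300],a[100:300]*0]),(800,156))[:,:],np.hstack(p)]))"
```

```text
(no output)
```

View pics/m8.png

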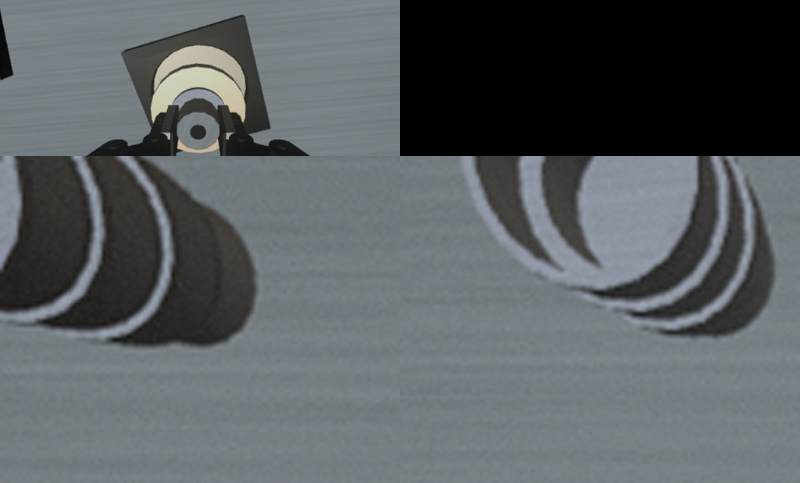

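The wheel is over the larger round nest and concentric laterally. The stack is only partly visible in w4 and w5. I'll lower the wheel now and look at the stack afterwards.

Call:
{"fn": "arm_command", "kwargs": {"motion": [1,0,0,-0.4,0,1,0,0,-0.4,0,1,0,0,-0.3,0,1,0,0,-0.2,0,1,0,0,-0.06,0,1,0,0,-0.02,0,1,0,0,0,0,1,0,0,0,0]}}

```text
clock: 32.0
tcp_pos: [0.5648, -0.3256, 0.038]
ee_rot: [[0.995, -0.096, 0.001], [-0.096, -0.995, -0.0], [0.001, 0.0, -1.0]]
force: [-0.9, -0.2, -1.9]
grip_width: 0.0265
gripper_force: 39.8
```

Call:
{"fn": "arm_command", "kwargs": {"motion": [1,0,0,-0.02,0,1,0,0,-0.02,0,1,0,0,0,0,1,0,0,0,0,1,0,0,0,0,1,0,0,0,0,1,0,0,0,0,1,0,0,0,0]}}

```text
clock: 32.8
tcp_pos: [0.5647, -0.3255, 0.0368]
ee_rot: [[0.995, -0.096, 0.0], [-0.096, -0.995, -0.0], [0.0, 0.0, -1.0]]
force: [0.1, -0.3, 1.7]
grip_width: 0.0263
gripper_force: 40.0
```

Call:
{"fn": "arm_command", "kwargs": {"motion": [1,0,0,-0.02,0,0.3,0,0,0,0,-1,0,0,0,0,-1,0,0,0,0,-1,0,0,0,0,-1,0,0,0.5,0,-1,0,0,1,0,-1,0,0,1,0]}}

```text
clock: 33.6
tcp_pos: [0.5644, -0.3253, 0.0996]
ee_rot: [[0.995, -0.096, -0.001], [-0.096, -0.995, 0.0], [-0.001, -0.0, -1.0]]
force: [-0.2, 0.0, -0.4]
grip_width: 0.0852
gripper_force: 0.0
```

Call:
{"fn": "arm_command", "kwargs": {"motion": [-1,0,0,1,0,-1,-0.7,0.1,1,0,-1,-0.7,0.1,1,0,-1,-0.7,0.1,1,0,-1,-0.7,0.1,0.9,0,-1,-0.7,0.1,0.8,0,-1,-0.7,0.1,0,0,-1,-0.7,0.1,0,0]}}

```text
clock: 34.4
tcp_pos: [0.4417, -0.308, 0.243]
ee_rot: [[0.995, -0.096, 0.002], [-0.095, -0.995, -0.002], [0.002, 0.001, -1.0]]
force: [0.0, 0.4, 0.7]
grip_width: 0.0853
gripper_force: 0.0
```

Call:
{"fn": "arm_command", "kwargs": {"motion": [-1,-0.8,0.14,0,0,-1,-0.8,0.14,0,0,-1,-0.8,0.14,0,0,-1,-0.8,0.14,0,0,-1,-0.8,0.14,0,0,-1,0,0,0,0,-1,0,0,0,0,-1,0,0,0,0]}}

```text
clock: 35.2
tcp_pos: [0.343, -0.2909, 0.2417]
ee_rot: [[0.995, -0.095, 0.001], [-0.095, -0.995, -0.001], [0.001, 0.001, -1.0]]
force: [-0.1, 0.4, 0.5]
grip_width: 0.0855
gripper_force: 0.0
```

```bash
python3 -c "
from h import *
a=snap('w12')"
```

Call:
{"fn": "arm_command", "kwargs": {"motion": [-1,0.4,0.7,0,0,-1,0.4,0.7,0,0,-1,0.4,0.7,0,0,-1,0.4,0.7,0,0,-1,0,0,0,0,-1,0,0,0,0,-1,0,0,0,0,-1,0,0,0,0]}}

```text
clock: 36.05
tcp_pos: [0.3819, -0.221, 0.2411]
ee_rot: [[0.995, -0.096, -0.0], [-0.096, -0.995, -0.0], [-0.0, 0.0, -1.0]]
force: [-0.5, -0.5, -0.8]
grip_width: 0.0856
gripper_force: 0.0
```

```bash
python3 -c "
from h import *
a=snap('w13');cv2.imwrite('pics/m9.png',np.vstack([load('w12')[0][:290],a[:290]]))"
```

```text
(no output)
```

View pics/m9.png

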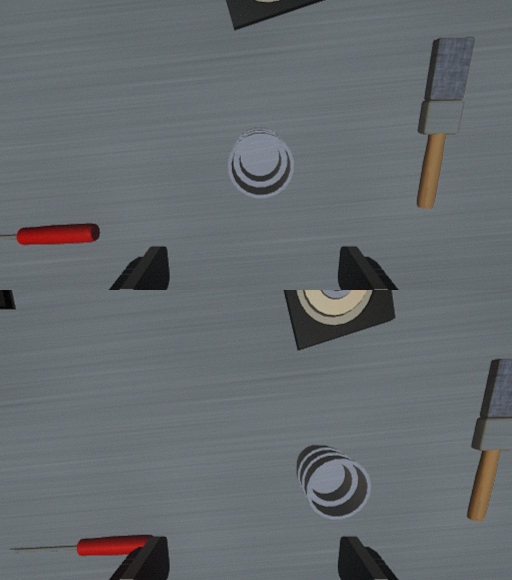

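w12 (top) shows the cup rim centred near (261,165). w13 (below, shifted by 290) shows it near (337,197). The brush and screwdriver lie well clear of both.

Run:
```python
from h import *
Q=[]
for t,c in(('w12',(261,165)),('w13',(337,197))):
    im,C=load(t); x0,y0=c[0]-50,c[1]-50
    g=cv2.resize(im[y0:y0+100,x0:x0+100],None,fx=4,fy=4,interpolation=cv2.INTER_CUBIC)
    h=cv2.HoughCircles(cv2.cvtColor(g,cv2.COLOR_BGR2GRAY),cv2.HOUGH_GRADIENT,1,20,param1=80,param2=25,minRadius=120,maxRadius=145)[0][:3]
    p=h[0][:2]/4+(x0,y0)-.4; Q.append((C,p)); print(t,h/4+np.array([x0,y0,0]),plane(C,p,.112),'R mm',h[0][2]/4/292*1000*(C[2][2]-.112))
print(tri(*Q[0],*Q[1]))
```

```text
Traceback (most recent call last):
TypeError: 'NoneType' object is not subscriptable
```

Run:
```python
from h import *
Q=[]
for t,c in(('w12',(261,165)),('w13',(337,197))):
    im,C=load(t); x0,y0=c[0]-50,c[1]-50
    g=cv2.resize(im[y0:y0+100,x0:x0+100],None,fx=4,fy=4,interpolation=cv2.INTER_CUBIC)
    g=cv2.GaussianBlur(cv2.cvtColor(g,cv2.COLOR_BGR2GRAY),(0,0),3)
    h=cv2.HoughCircles(g,cv2.HOUGH_GRADIENT,2,20,param1=40,param2=15,minRadius=115,maxRadius=150)
    h=h[0][:3]
    p=h[0][:2]/4+(x0,y0)-.4; Q.append((C,p)); print(t,h/4+np.array([x0,y0,0]),plane(C,p,.112),'R mm',h[0][2]/4/292*1000*(C[2][2]-.112))
print(tri(*Q[0],*Q[1]))
```

```text
w12 [[260.75 165.75  29.3 ]
 [259.75 157.75  29.1 ]
 [253.25 153.25  36.6 ]] [ 0.3652 -0.2996  0.112 ] R mm 26.151370449578973
w13 [[336.75 196.25  30.05]
 [328.75 185.75  30.6 ]
 [334.75 190.75  35.55]] [ 0.3684 -0.2978  0.112 ] R mm 26.74429270806367
(array([ 0.3639, -0.3002,  0.1015]), np.float64(0.0019380571082171295))
```

Call:
{"fn": "arm_command", "kwargs": {"motion": [-1,-0.1,-0.52,0,0,-1,-0.1,-0.52,0,0,-1,-0.1,-0.52,-0.4,0,-1,-0.1,-0.52,-0.6,0,-1,-0.1,-0.52,-0.8,0,-1,-0.1,-0.51,-0.8,0,-1,0,0,-0.44,0,-1,0,0,0,0]}}

```text
clock: 36.9
tcp_pos: [0.3657, -0.2979, 0.1633]
ee_rot: [[0.995, -0.097, -0.003], [-0.097, -0.995, 0.003], [-0.003, -0.002, -1.0]]
force: [0.4, -0.6, -0.3]
grip_width: 0.0855
gripper_force: 0.0
```

Call:
{"fn": "arm_command", "kwargs": {"motion": [-1,0,0,0,0,-1,0,0,0,0,-1,0,0,0,0,-1,0,0,0,0,-1,0,0,0,0,-1,0,0,0,0,-1,0,0,0,0,-1,0,0,0,0]}}

```text
clock: 37.7
tcp_pos: [0.3671, -0.2982, 0.1651]
ee_rot: [[0.995, -0.095, 0.0], [-0.095, -0.995, -0.0], [0.0, 0.0, -1.0]]
force: [0.5, -0.4, 0.1]
grip_width: 0.0855
gripper_force: 0.0
```

```bash
python3 -c "
from h import *
a=snap('w14');print(get_state()['tcp_pos']);cv2.imwrite('pics/m10.png',cv2.resize(a[130:330,156:356],(600,600),interpolation=cv2.INTER_CUBIC))"
```

```text
[ 0.3671 -0.2982  0.1651]
```

View pics/m10.png

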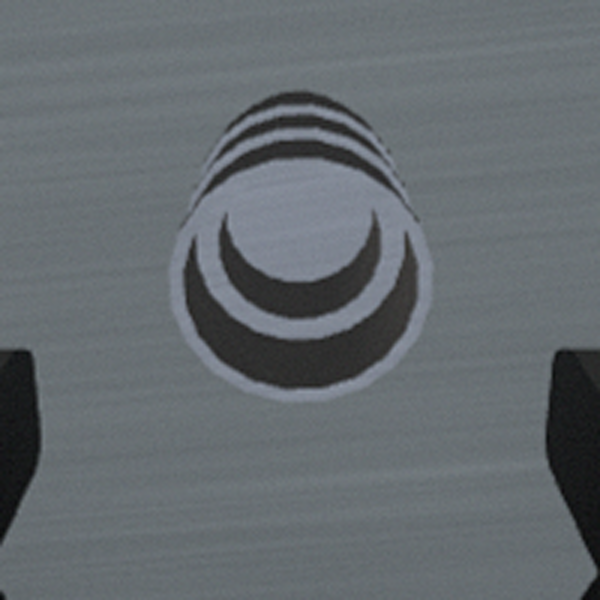

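The rim's outer edge spans x 168–434 and y 157–403 in the 3x crop, and the finger pads are symmetric on both sides.

```bash
python3 -c "
from h import *
_,C=load('w14')
W=np.array([plane(C,np.array(p)/3+(155.7,129.7),.112) for p in((168,280),(434,280),(301,157),(301,403))]);print(W,(W[0]+W[1])/2,(W[2]+W[3])/2,np.linalg.norm(W[0]-W[1]),np.linalg.norm(W[2]-W[3]))
R=load('w12')[1]
print(proj(R,[*((W[2]+W[3])/2)[:2],.112]),proj(load('w13')[1],[*((W[2]+W[3])/2)[:2],.112]))
s=np.load('pics/w14.npz');print(s['R'].T@((W[2]+W[3])/2-s['p']))"
```

```text
[[ 0.3685 -0.2699  0.112 ]
 [ 0.3628 -0.3301  0.112 ]
 [ 0.3944 -0.3026  0.112 ]
 [ 0.3341 -0.2971  0.112 ]] [ 0.3656 -0.3     0.112 ] [ 0.3643 -0.2999  0.112 ] 0.060388665162552514 0.06050688628087508
[260.6961 166.3246] [338.6641 199.8444]
[-0.0027  0.002   0.0531]
```

The rim measures 60.4 mm across when cast at z = 112 mm, so the height holds. The centre is (0.3645, -0.300).

Call:
{"fn": "arm_command", "kwargs": {"motion": [-1,-0.1,-0.07,-0.4,0,-1,0,0,-0.6,0,-1,0,0,-0.6,0,-1,0,0,-0.5,0,-1,0,0,-0.4,0,-1,0,0,-0.22,0,-1,0,0,0,0,-1,0,0,0,0], "squeeze": 25}}

```text
clock: 38.55
tcp_pos: [0.3647, -0.3001, 0.0972]
ee_rot: [[0.995, -0.096, 0.0], [-0.096, -0.995, -0.0], [0.0, 0.0, -1.0]]
force: [0.7, -0.2, -0.6]
grip_width: 0.0851
gripper_force: 0.0
```

Call:
{"fn": "arm_command", "kwargs": {"motion": [-0.4,0,0,0,0,-0.3,0,0,0,0,-0.2,0,0,0,0,0,0,0,0,0,1,0,0,0,0,1,0,0,0,0,1,0,0,0,0,1,0,0,0,0]}}

```text
clock: 39.35
tcp_pos: [0.365, -0.3002, 0.0979]
ee_rot: [[0.995, -0.096, 0.001], [-0.096, -0.995, -0.001], [0.001, 0.001, -1.0]]
force: [-0.3, 0.4, 5.8]
grip_width: 0.0604
gripper_force: 26.1
```

Call:
{"fn": "arm_command", "kwargs": {"motion": [1,0,0,0.1,0,1,0,0,0.2,0,1,0,0,0.3,0,1,0,0,0.4,0,1,0,0,0.5,0,1,0,0,0.6,0,1,0,0,0.5,0,1,0,0,0,0]}}

```text
clock: 40.15
tcp_pos: [0.3656, -0.3008, 0.1643]
ee_rot: [[0.995, -0.096, 0.003], [-0.096, -0.995, -0.003], [0.003, 0.002, -1.0]]
force: [0.0, -0.2, -0.4]
grip_width: 0.0605
gripper_force: 27.3
```

```bash
python3 -c "
from h import *
a=cams.snapshot('scene');b=cams.snapshot('side');cv2.imwrite('pics/m11.png',np.hstack([cv2.resize(a[120:240,50:210],(400,300)),cv2.resize(b[220:370,150:350],(400,300))]))"
```

```text
(no output)
```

View pics/m11.png

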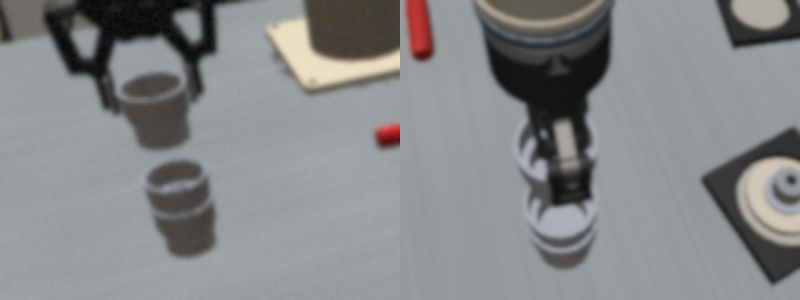

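Just the top cup is lifted, at (155,105). The other two stay stacked at (180,205), and the wheel sits in its nest. I'll carry the cup to its nest.

Call:
{"fn": "arm_command", "kwargs": {"motion": [1,0.3,0.2,0,0,1,0.7,0.46,0,0,1,0.7,0.46,0,0,1,0.7,0.46,0,0,1,0.7,0.46,0,0,1,0.7,0.46,0,0,1,0.7,0.46,0,0,1,0.7,0.46,0,0]}}

```text
clock: 41.05
tcp_pos: [0.4952, -0.2132, 0.1612]
ee_rot: [[0.995, -0.095, -0.001], [-0.095, -0.995, 0.001], [-0.002, -0.001, -1.0]]
force: [-0.1, -0.3, -0.5]
grip_width: 0.0607
gripper_force: 27.3
```

Call:
{"fn": "arm_command", "kwargs": {"motion": [1,0.7,0.47,-0.3,0,1,0.7,0.47,-0.3,0,1,0.7,0.47,-0.3,0,1,0.7,0.47,-0.3,0,1,0.7,0.47,-0.3,0,1,0.7,0.47,-0.3,0,1,0.7,0.47,-0.3,0,1,0.97,0.65,0,0]}}

```text
clock: 41.85
tcp_pos: [0.6413, -0.115, 0.1078]
ee_rot: [[0.995, -0.096, -0.003], [-0.096, -0.995, 0.0], [-0.003, -0.0, -1.0]]
force: [-0.1, -0.6, -1.2]
grip_width: 0.0604
gripper_force: 27.3
```

Call:
{"fn": "arm_command", "kwargs": {"motion": [1,0,0,-0.4,0,1,0,0,-0.4,0,1,0,0,0,0,1,0,0,0,0,1,0,0,0,0,1,0,0,0,0,1,0,0,0,0,1,0,0,0,0]}}

```text
clock: 42.65
tcp_pos: [0.6414, -0.1161, 0.09]
ee_rot: [[0.995, -0.096, 0.001], [-0.096, -0.995, -0.0], [0.001, 0.0, -1.0]]
force: [0.1, 0.2, -1.0]
grip_width: 0.0604
gripper_force: 27.4
```

```bash
python3 -c "
from h import *
a=snap('w15');cv2.imwrite('pics/m12.png',a)"
```

```text
(no output)
```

View pics/m12.png

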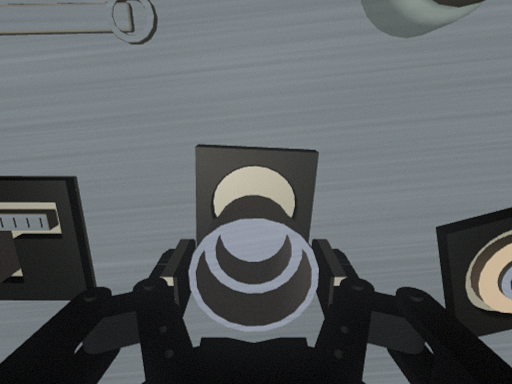

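The cup is held between the pads (rim at (254,275)) in line with the round recess at (255,190). I'll lower it.

Call:
{"fn": "arm_command", "kwargs": {"motion": [1,0,0,-0.5,0,1,0,0,-0.5,0,1,0,0,-0.4,0,1,0,0,-0.25,0,1,0,0,-0.1,0,1,0,0,-0.03,0,1,0,0,0,0,1,0,0,0,0]}}

```text
clock: 43.5
tcp_pos: [0.6417, -0.116, 0.0456]
ee_rot: [[0.995, -0.096, 0.001], [-0.096, -0.995, -0.0], [0.001, 0.0, -1.0]]
force: [0.2, -0.3, -1.4]
grip_width: 0.0607
gripper_force: 27.4
```

Call:
{"fn": "arm_command", "kwargs": {"motion": [1,0,0,-0.02,0,1,0,0,-0.02,0,1,0,0,0,0,1,0,0,0,0,1,0,0,0,0,1,0,0,0,0,1,0,0,0,0,1,0,0,0,0]}}

```text
clock: 44.3
tcp_pos: [0.6413, -0.1159, 0.0441]
ee_rot: [[0.995, -0.096, -0.0], [-0.096, -0.995, 0.0], [-0.0, -0.0, -1.0]]
force: [-0.5, 0.9, -0.2]
grip_width: 0.0603
gripper_force: 27.4
```

Call:
{"fn": "arm_command", "kwargs": {"motion": [1,0,0,-0.02,0,1,0,0,0,0,1,0,0,0,0,1,0,0,0,0,1,0,0,0,0,1,0,0,0,0,1,0,0,0,0,1,0,0,0,0]}}

```text
clock: 45.1
tcp_pos: [0.6414, -0.1159, 0.044]
ee_rot: [[0.995, -0.096, 0.0], [-0.096, -0.995, -0.0], [0.0, -0.0, -1.0]]
force: [-1.3, 0.9, 5.7]
grip_width: 0.0606
gripper_force: 27.8
```

Contact with the floor. I'll release, retreat and check everything.

Call:
{"fn": "arm_command", "kwargs": {"motion": [-0.4,0,0,0,0,-0.6,0,0,0,0,-1,0,0,0,0,-1,0,0,0,0,-1,0,0,0,0,-1,0,0,0.2,0,-1,0,0,0.5,0,-1,0,0,1,0]}}

```text
clock: 45.9
tcp_pos: [0.6401, -0.1157, 0.0857]
ee_rot: [[0.995, -0.096, -0.003], [-0.096, -0.995, 0.001], [-0.003, -0.0, -1.0]]
force: [-0.3, -0.3, 0.3]
grip_width: 0.0855
gripper_force: 0.0
```

Call:
{"fn": "arm_command", "kwargs": {"motion": [-1,0,0,1,0,-1,0,0,1,0,-1,0,0,1,0,-1,-0.5,0,1,0,-1,-0.8,0,1,0,-1,-0.8,0,1,0,-1,-0.8,0,0.5,0,-1,-0.4,0,0,0]}}

```text
clock: 46.7
tcp_pos: [0.5586, -0.1161, 0.2517]
ee_rot: [[0.995, -0.096, 0.004], [-0.096, -0.995, -0.001], [0.004, 0.001, -1.0]]
force: [-0.8, -0.6, 0.1]
grip_width: 0.0857
gripper_force: 0.0
```

```bash
python3 -c "
from h import *
a=cams.snapshot('scene');b=cams.snapshot('side');print(get_state()['tcp_pos'])
cv2.imwrite('pics/m13.png',np.hstack([cv2.resize(a[130:310,70:430],(800,400))[:, :],]))
cv2.imwrite('pics/m13.png',np.vstack([cv2.resize(a[140:310,80:420],(600,300)),cv2.resize(b[80:370,140:400],(600,669))[200:500]]))"
```

```text
[ 0.5578 -0.1159  0.2492]
```

View pics/m13.png

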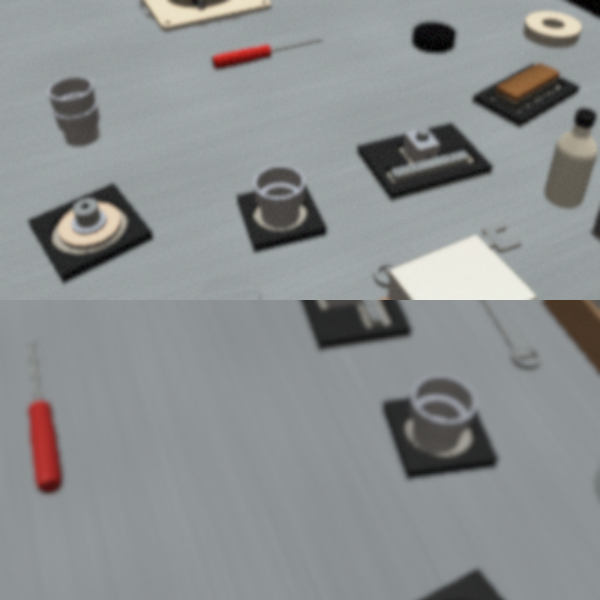

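All four pieces sit in their nests: wheel (87,225), cup (279,205), gauge (424,155), stone (528,82). The two-cup stack (75,110) and the puck (434,38) are untouched.

```bash
python3 -c "
from plant import ticket
print(ticket.sign_off())"
```

```text
the job is handed in; nothing more can be done
None
```

The stone, gauge, wheel and top cup are each set down in their matching nests, the other two cups and the puck were left where they stood, and the job is handed in at about 47 s on the clock.

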